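# Shut the outlet cock and set a worn left-hand gate valve

## Task

Charge the test manifold on the counter: first swing the lever of the outlet cock clockwise (seen from above) a quarter turn to its stop, so that it stands squarely across the pipe, and only then open the gate valve by one and a half turns. The gate valve has a left-hand thread, so it opens clockwise seen from above, and its handwheel is worn: count only the turning that actually lifts the stem, not the slack that comes before. Let go of everything and do not disturb the beaker, the bottle and the open cup standing round the manifold.

Things in the scene. Friction and masses are not known exactly. Their poses are not given: they have to be found in the camera images.
- manifold: Fixed pipe manifold on a dark steel base plate 110 x 310 x 12 mm. Origin: underside of the plate, straight below the handwheel's axis. The pipe (26 mm thick, axis 50 mm up) runs along its own y from +75 to -212 mm. Grey gate valve with handwheel at y = 0, brass outlet cock with lever at y = -150 mm. Place and yaw vary (yaw within 0.3 rad; own -x side toward the robot).
- wheel_axis (a point): Fixed point on the handwheel's vertical axis at rim height, 152 mm above the counter. Grey wheel: rim circle of radius 55 mm, rim bar 12 mm thick, three spokes, one upright black crank handle on the rim. The wheel stays at its height, and stays where it is left. Counter-clockwise it soon comes to a dead stop.
- crank_handle (a point): Middle of the black upright round crank handle, 22 mm thick, 161 to 219 mm above the counter, 55 mm from the wheel's axis. It spins freely on its pin, so it can be gripped and led round in a circle without turning the gripper. Starts toward the manifold's own -x, up to 1 rad clockwise of it. Resistance at the handle: under 1 N in the slack, about 4 to 9 N once the stem moves.
- stem_top (a point): Top of the bare threaded steel stem, 12 mm thick, that stands up through the middle of the wheel's hub; 178 mm above the counter when the gate is shut. It does not turn; it rises 12 mm for each turn of the wheel that takes hold.
- gate_stem (a joint): Rise of the stem in m: 0 = gate shut, as at the start; 0.012 per full effective turn clockwise. The wheel has 2.0 rad of slack on the nut that lifts the stem: at the start 1.0 to 2.0 rad of it must be taken up clockwise before the stem moves; on reversing, the full 2.0 rad.
- cock_axis (a point): Point on the vertical axis of the outlet cock's lever, 110 mm above the counter. Fixed.
- lever_knob (a point): Upright round black knob at the end of the flat steel lever, 18 mm thick, from 94 to 134 mm above the counter, 70 mm from the cock's axis; this point is 114 mm up. The lever lies 88 to 94 mm up. The knob is rigid on the lever.
- cock_lever (a joint): Lever angle in rad: 0 = in line with the pipe, pointing to the manifold's own -y (open); grows clockwise seen from above to the stop at 1.571 = square across the pipe, pointing to the manifold's own -x (shut). Starts between 0 and 0.35. Takes about 2 to 3 N at the knob and stays where it is left.
- beaker: Loose glass beaker, 72 x 78 mm, 105 mm tall; bystander beyond the manifold. Origin: centre of its underside.
- bottle: Loose white plastic reagent bottle, 58 mm thick, 126 mm tall; bystander beyond the manifold. Origin: centre of its underside.
- cup: Loose open sample cup, 59 mm wide, 60 mm tall; bystander on the robot's side of the manifold. Origin: centre of its underside.

How it is judged:
By the outcome, as a careful person would: the job done as asked, in the order asked, and still so for the second after the job is handed in, with the robot touching nothing.
It also fails if it takes over 72 s, if anything falls off the work surface, if the arm or the gripper's body presses on something with over 40 N, if the wrist force passes 120 N, or if a joint passes its speed limit or range.

## Robot

A 7-joint arm with a two-finger parallel gripper is mounted at the origin on a cart in front of the work surface, level with it; the furniture and walls round the work are solid. World frame = base frame: x ahead of the robot, y to its left, z up, the work surface at z = 0. Lengths are in mm, angles in rad, forces in N, time in s.
With the tool pointing down it reaches from about 400 to 875 mm from the base axis. Payload 19.3 kg.
Tool frame: the origin (TCP) lies on the mounting face of the last link; the fingertips stand 173 mm ahead of it and the grasp point (between the pads) lies 155 mm ahead of it; z points along the fingers, y is the line along which they close (so a half turn about z gives the same grasp; the last joint's range is limited). The gripper opens to 85 mm and grips with 20 to 120 N. Pads are 22 mm wide; open, the fingers measure 114 mm over their backs; the gripper's body (76 mm by 85 mm) begins 54 mm behind the grasp point. The pads swing forward as they close: fully open they stand 13 mm farther back than shut.
Start: joints at [1.24, 0.521, -0.036, 1.599, 0.021, 1.021, -0.113], TCP at [161.132, -603.868, 404.691] pointing down, gripper open.
Joint ranges: [-2.91, 2.91], [-0.3, 2.13], [-1.5, 1.42], [0.17, 2.43], [-1.26, 4.41], [0.16, 1.93], [-2.52, 2.52]. Speed limits (rad/s): [1.89, 1.89, 2.39, 2.39, 3.01, 3.01, 3.01].

## Interface

Orientations are given as a rotation vector (axis times angle).
In Python, from plant import status, imaging, env gives the robot as it stands.
- The arm moves only by the tool drive_tool, never from a script. Its argument "targets" is a list that holds one entry, the list of rows, each a list of 5 numbers: the finger opening in m, from 0 to 0.0854, then the shift along the tool's x, y, z in m, then the turn about the tool's z in degrees. A call has 1 to 10 rows; each row shifts and turns the commanded pose from where the row before left it, along the tool's axes as they then stand; what a row does not reach is not made up. A row lasts 1/10 s, in which the tool goes at most 50 mm and 8.59 degrees, less where a joint would pass 70% of its speed; a pose out of reach is approached as far as the arm can. A call with a gripper value outside its range is refused whole. The fingers move at their own pace and stop on an object; "grip_force" is the grip in N (left out, the last holds). Time passes only in rows, so rows that do not move let the fingers close. It gives the time, the measured TCP pose, the force, the opening and the grip force at its end, in the units of the state.
- status.observe(): the state, without advancing time (a new reading comes with each control period).
- imaging.capture(name): name is "scene" or "side" or "wrist"; returns a dict with "pixels" (384x512x3 uint8, red, green, blue), "depth" (384x512 float32, mm along the optical axis (not along the pixel's ray), 0 where there is no reading), "camera_matrix" (3x3 intrinsics, pixels), "R" (3x3) and "t" (3): a world point X has camera coordinates R X + t; the wrist camera has in their place "T_tool_cam" (4x4, takes a point from camera to tool coordinates, whose origin is the TCP and whose axes are the flange's). Camera axes: x right, y down, z forward; pixel columns grow to the right and rows downward; lengths in mm; the calibration is good to about 2 mm. The wrist camera is an equidistant fisheye: a pixel r from the principal point sees the ray r / f radians off the axis. A picture is of the moment at which its call begins: read the wrist's pose just before it.
- env.close_job(): hands the job in; it is judged then, once.
The state is a dict: "t": time; "qpos": joint angles; "joint_vel": joint speeds; "joint_efforts": joint torques, N m; "tool_pos": TCP position; "tcp_rot": TCP orientation; "force": force on the tool from outside, world axes, zero at the start; "wrist_torque": the same for the moment, N m; "gripper_width": finger opening in mm; "grip_force": force on a finger pad.
Only numpy, scipy, OpenCV 4.12 (cv2) and the standard library are available. Lean on these libraries where they do the work, as an engineer would, in place of code of your own. Each camera call takes 0.05 s, during which the arm holds its last target. There are 200 camera calls.

## Working session

There is one attempt and no reset: what is moved stays moved. The work goes in short steps, Python scripts to look and compute and a tool call to move; the robot and the scene stay as the last step left them, time stands still between calls to the robot, and variables do not carry over. Pictures are saved under pics/ and viewed, at most 10 in all, crops included, and the job is handed in when it is done.

Besides the shell and the picture viewer there is one more tool, called after ">>>" as name(argument=value, ...), one argument or row to a line, values as JSON. drive_tool: Moves the arm, as the interface text tells. Its arguments: {"type":"object","properties":{"targets":{"type":"array","items":{"type":"array","items":{"type":"array","items":{"type":"number"}}}},"grip_force":{"type":"number"}},"required":["targets"]}

```bash
ls; mkdir -p pics; python3 - <<'E'
from plant import status, imaging, env
import cv2,numpy as np
s=status.observe(); print(s)
for n in("scene","side"):
    c=imaging.capture(n); cv2.imwrite(f"pics/{n}0.png",c["pixels"][:,:,::-1]); np.savez(f"{n}0.npz",**c)
    print(n,c["camera_matrix"],c["R"],c["t"])
E
```

```text
pics
{'t': 0.0, 'qpos': array([ 1.23980147,  0.52203997, -0.03632481,  1.59999027,  0.02119779,
        1.02108773, -0.11279237]), 'joint_vel': array([ 5.80781865e-04, -1.06593028e-03,  1.19072218e-03, -1.01033480e-03,
        9.85046429e-04, -7.11830099e-05, -3.34438874e-04]), 'joint_efforts': array([-2.34537220e-04, -9.27103114e+01,  1.97976083e+00, -3.69942248e+01,
        1.78411725e-02,  8.02244438e-03,  4.73925411e-06]), 'tool_pos': array([ 161.09886211, -603.74411419,  404.11581984]), 'tcp_rot': array([-3.11381463e+00, -4.08340913e-01,  3.56907790e-04]), 'force': array([-0.00607944,  0.16595556, -0.16207725]), 'wrist_torque': array([ 0.01105903, -0.00390468, -0.03390769]), 'grip_force': 0.0, 'gripper_width': 85.54285797351815}
scene [[357.99165157   0.         260.45052568]
 [  0.         357.99165157 197.73046675]
 [  0.           0.           1.        ]] [[-0.61231119 -0.79044204  0.01662505]
 [-0.49575844  0.36748621 -0.78687829]
 [ 0.61587221 -0.49005639 -0.61688424]] [407.17800227 386.10544889 680.67609054]
side [[469.37721594   0.         252.48233741]
 [  0.         469.37721594 191.60445704]
 [  0.           0.           1.        ]] [[-0.82854246 -0.55976134  0.01358849]
 [-0.26883423  0.37639804 -0.88659612]
 [ 0.49116754 -0.73823558 -0.46234476]] [539.88038952 255.44687232 889.08380982]
```

View pics/scene0.png

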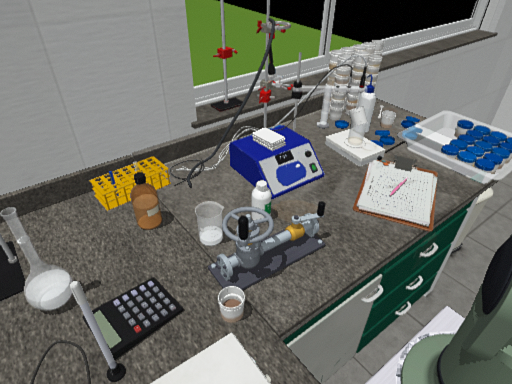

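View pics/side0.png

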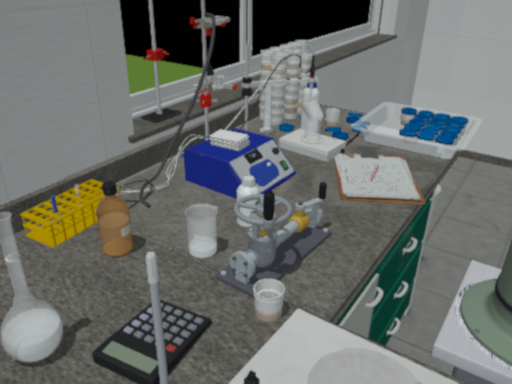

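The scene view shows the wheel around (247,222), the black crank handle at (243,228), the lever knob at (321,208), the cup at (232,303), the beaker at (210,222) and the bottle at (261,198). The side view agrees: handle (268,206), knob (322,190). Next I turn these into positions.

```bash
cat > h.py <<'E'
import numpy as np,cv2
def ray(c,u,v):
    K,R,t=c["camera_matrix"],c["R"],c["t"]
    d=R.T@np.linalg.solve(K,[u,v,1.]); return -R.T@t,d
def onz(c,u,v,z):
    o,d=ray(c,u,v); return o+d*(z-o[2])/d[2]
def cloud(c):
    K,R,t=c["camera_matrix"],c["R"],c["t"]; v,u=np.mgrid[:384,:512]; d=c["depth"]
    P=np.stack([(u-K[0,2])/K[0,0]*d,(v-K[1,2])/K[1,1]*d,d],-1)
    return (P-t)@R
def cross(r1,r2):
    A=[];b=[]
    for o,d in(r1,r2):
        d=d/np.linalg.norm(d);M=np.eye(3)-np.outer(d,d);A.append(M);b.append(M@o)
    return np.linalg.lstsq(np.vstack(A),np.hstack(b),rcond=None)[0]
E
python3 - <<'E'
import numpy as np,cv2
from h import *
C={n:dict(np.load(n+"0.npz")) for n in("scene","side")}
win={"scene":{"handle":(234,212,252,244),"knob":(314,198,328,220)},"side":{"handle":(258,188,278,222),"knob":(315,180,330,200)}}
R={}
for n,c in C.items():
    W=cloud(c);p=c["pixels"].astype(int);dark=(p.max(2)<50)
    for k,(a,b,e,f) in win[n].items():
        m=np.zeros((384,512),np.uint8);m[b:f,a:e]=dark[b:f,a:e]
        nn,l,st,ce=cv2.connectedComponentsWithStats(m);i=1+st[1:,4].argmax();R[n,k]=ce[i]
        q=W[l==i];print(n,k,ce[i],st[i],np.median(q,0).round(),'z',q[:,2].min().round(),q[:,2].max().round(), onz(c,*ce[i],190 if k=="handle" else 114).round())
    # plane-like z slices
    for nm,(lo,hi) in {"rim":(150,164),"plate":(9,15)}.items():
        box=(W[...,2]>lo)&(W[...,2]<hi)&(c["depth"]>0)
        u0,v0,u1,v1=(205,190,330,285)
        bb=np.zeros_like(box);bb[v0:v1,u0:u1]=1
        g=box&bb&~dark if nm=="rim" else box&bb
        q=W[g];print(n,nm,len(q),q.mean(0).round(),np.percentile(q,[2,98],axis=0).round().tolist())
        if nm=="rim":
            x,y=q[:,0],q[:,1]
            s=np.linalg.lstsq(np.c_[x,y,np.ones(len(x))],x*x+y*y,rcond=None)[0];cx,cy=s[:2]/2
            print("circ",cx,cy,np.sqrt(s[2]+cx*cx+cy*cy))
            r=np.hypot(x-cx,y-cy)
        else:
            print(cv2.minAreaRect(q[:,:2].astype(np.float32)))
for k in("handle","knob"): print(k,cross(ray(C["scene"],*R["scene",k]),ray(C["side"],*R["side",k])).round(1))
# bystanders: cloud in z bands, by cluster
W=cloud(C["scene"])
for k,(a,b,e,f) in {"cup":(216,286,248,320),"beaker":(194,200,226,246),"bottle":(248,180,272,215)}.items():
    q=W[b:f,a:e].reshape(-1,3);q=q[(q[:,2]>20)&(q[:,2]<140)];print(k,np.percentile(q,[3,50,97],axis=0).round().tolist())
E
```

```text
scene handle [242.93532338 227.39303483] [238 216  11  24 201] [480. 193. 199.] z 163.0 222.0 [488. 189. 190.]
scene knob [320.63333333 208.42222222] [317 202   8  14  90] [488. -61. 119.] z 96.0 717.0 [493. -65. 114.]
scene rim 750 [520. 151. 157.] [[466.0, 95.0, 151.0], [578.0, 208.0, 162.0]]
circ 522.0000151457521 153.40102363203812 51.60046360481791
scene plate 2036 [506.  91.  13.] [[464.0, -61.0, 10.0], [646.0, 235.0, 15.0]]
((586.4521484375, 44.900909423828125), (383.78118896484375, 246.0272674560547), 86.9700927734375)
side handle [268.47222222 205.29761905] [264 192  10  28 252] [484. 198. 196.] z 165.0 221.0 [490. 189. 190.]
side knob [322.13186813 190.28571429] [319 183   7  16  91] [492. -59. 118.] z 96.0 630.0 [495. -65. 114.]
side rim 803 [523. 162. 156.] [[468.0, 100.0, 151.0], [581.0, 210.0, 161.0]]
circ 522.3990191487483 155.51292377319305 51.10738020414804
side plate 2000 [515.  88.  13.] [[466.0, -67.0, 10.0], [754.0, 236.0, 15.0]]
((591.122314453125, 18.992095947265625), (298.122314453125, 430.5828857421875), 35.07304382324219)
handle [490.1 187.8 188.9]
knob [496.  -68.3 111.4]
cup [[410.0, 232.0, 20.0], [443.0, 257.0, 39.0], [465.0, 286.0, 61.0]]
beaker [[641.0, 137.0, 25.0], [662.0, 173.0, 75.0], [708.0, 202.0, 106.0]]
bottle [[635.0, -83.0, 27.0], [651.0, 8.0, 86.0], [781.0, 29.0, 127.0]]
```

>>> drive_tool(
  targets=[
    [[0.05,0.023,-0.0215,0,0],[0.05,0.023,-0.0215,0,0],[0.05,0.023,-0.0215,0,0],[0.05,0.023,-0.0215,0,0],[0.05,0.023,-0.0215,0,0],[0.05,0.023,-0.0215,0,0],[0.05,0.023,-0.0215,0,0],[0.05,0.023,-0.0215,0,0],[0.05,0.023,-0.0215,0,0],[0.05,0.023,-0.0215,0,0]],
  ],
  grip_force=30,
)

```text
t: 1.1
tool_pos: [328.4, -335.7, 404.6]
tcp_rot: [-3.115, -0.408, 0.0]
force: [0.9, 0.1, 1.4]
gripper_width: 50.0
grip_force: 0.0
```

>>> drive_tool(
  targets=[
    [[0.05,0.023,-0.0215,0,0],[0.05,0.023,-0.0215,0,0],[0.05,0.023,-0.0215,0,0],[0.05,0.023,-0.0215,0,0],[0.05,0.023,-0.0215,0,0],[0.05,0.023,-0.0215,0,0],[0.05,0.023,-0.0215,0,0],[0.05,0.023,-0.0215,0,0],[0.05,0.02,-0.0215,0,0],[0.05,0,0,0,0],[0.05,0,0,0,0]],
  ],
)

```text
schema error: expected 1 to 10 rows
```

>>> drive_tool(
  targets=[
    [[0.05,0.025,-0.0235,0,0],[0.05,0.025,-0.0235,0,0],[0.05,0.025,-0.0235,0,0],[0.05,0.025,-0.0235,0,0],[0.05,0.025,-0.0235,0,0],[0.05,0.025,-0.0235,0,0],[0.05,0.025,-0.0235,0,0],[0.05,0.025,-0.0235,0,0],[0.05,0.025,-0.0235,0,0],[0.05,0,0,0,0]],
  ],
)

```text
t: 2.1
tool_pos: [492.4, -70.6, 404.5]
tcp_rot: [-3.112, -0.416, -0.001]
force: [-0.9, -0.5, -0.2]
gripper_width: 49.8
grip_force: 0.0
```

```bash
python3 - <<'E'
from plant import status, imaging
import cv2,numpy as np
s=status.observe(); c=imaging.capture("wrist"); cv2.imwrite("pics/w1.png",c["pixels"][:,:,::-1]); np.savez("w1.npz",tp=s["tool_pos"],tr=s["tcp_rot"],**c)
print(s["t"],s["tool_pos"],c["camera_matrix"],c["T_tool_cam"])
E
```

```text
2.1 [492.37647723 -70.64456052 404.50019536] [[297.31863964   0.         253.43608483]
 [  0.         297.31863964 188.24756322]
 [  0.           0.           1.        ]] [[-3.80458864e-04 -9.59510422e-01 -2.81672869e-01  7.27391362e+01]
 [ 9.99999571e-01 -1.27222196e-04 -9.17332505e-04 -1.50979331e+00]
 [ 8.44355058e-04 -2.81673097e-01  9.59510059e-01  2.96479719e+01]
 [ 0.00000000e+00  0.00000000e+00  0.00000000e+00  1.00000000e+00]]
```

View pics/w1.png

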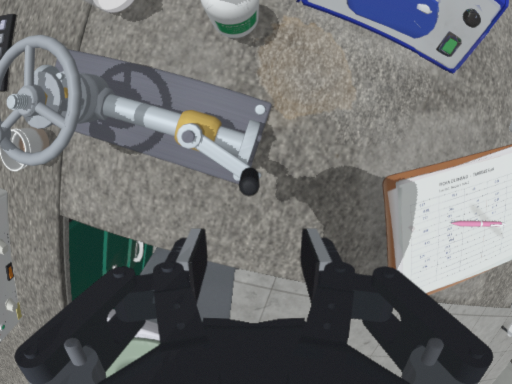

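The wrist view shows the knob at (250,181), the cock hub at (190,134), and the wheel with its stem top near (17,101).

```bash
cat >> h.py <<'E'
from scipy.spatial.transform import Rotation
def wray(c,u,v):
    K=c["camera_matrix"];a=np.array([u-K[0,2],v-K[1,2]]);r=np.hypot(*a);th=r/K[0,0]
    d=np.array([*(a/max(r,1e-9)*np.sin(th)),np.cos(th)])
    R=Rotation.from_rotvec(c["tr"]).as_matrix();T=c["T_tool_cam"]
    return c["tp"]+R@T[:3,3],R@T[:3,:3]@d
def wonz(c,u,v,z):
    o,d=wray(c,u,v);return o+d*(z-o[2])/d[2]
E
python3 - <<'E'
import numpy as np
from h import *
c=dict(np.load("w1.npz"))
for n,u,v,z in[("knob",250,181,114),("hub",190,134,97),("stem",20,101,178),("handle?",72,90,190),("platecorner",271,102,12),("pc2",249,180,12),("pc3",73,51,12),("screw",260,109,12),("cup",14,157,60),("bottletop",232,5,126)]: print(n,wonz(c,u,v,z).round(1))
im=c["pixels"][:,:,::-1]
g=im.max(2)
m=np.zeros_like(g);m[160:200,235:265]=(g<45)[160:200,235:265]
ys,xs=np.nonzero(m);print("knob px",xs.mean(),ys.mean(),len(xs),xs.min(),xs.max(),ys.min(),ys.max())
print("k",wonz(c,xs.mean(),ys.mean(),116))
h=cv2.cvtColor(np.ascontiguousarray(im),cv2.COLOR_BGR2HSV);m=(h[...,0]>15)&(h[...,0]<28)&(h[...,1]>120)&(h[...,2]>100);m[:,:150]=0;m[:90]=0;m[160:]=0;m[:,240:]=0
ys,xs=np.nonzero(m);print("brass",xs.mean(),ys.mean(),wonz(c,xs.mean(),ys.mean(),65))
E
```

```text
knob [494.2 -64.6 114. ]
hub [519.5   1.4  97. ]
stem [528.1 140.4 178. ]
handle? [545.5  77.  190. ]
platecorner [569.5 -69.1  12. ]
pc2 [468.5 -68.8  12. ]
pc3 [583.1 211.8  12. ]
screw [557.7 -58.6  12. ]
cup [429.5 257.6  60. ]
bottletop [640.4  -9.7 126. ]
knob px 250.35159817351598 177.324200913242 219 240 258 168 194
k [498.05693162 -63.95439558 116.        ]
brass 200.94266441821247 122.08263069139966 [529.66892733  -1.1648239   65.        ]
```

>>> drive_tool(
  targets=[
    [[0.05,0.005,-0.004,0.03,0],[0.05,0,0,0.033,0],[0.05,0,0,0.033,0],[0.05,0,0,0.0335,0],[0.05,0,0,0,0],[0.01,0,0,0,0],[0.01,0,0,0,0],[0.01,0,0,0,0],[0.01,0,0,0,0],[0.01,0,0,0,0]],
  ],
  grip_force=30,
)

```text
t: 3.15
tool_pos: [496.0, -67.4, 277.2]
tcp_rot: [-3.113, -0.411, -0.009]
force: [7.4, 16.7, -6.1]
gripper_width: 16.8
grip_force: 30.8
```

```bash
python3 - <<'E'
from plant import status
from h import *
s=status.observe();print(s["t"],s["tool_pos"],s["tcp_rot"],s["force"],s["gripper_width"],s["grip_force"])
R=Rotation.from_rotvec(s["tcp_rot"]).as_matrix();th=-0.048
def P(a):
    o=np.array([-np.sin(a),-np.cos(a)])*70
    return np.array([520+np.cos(th)*o[0]-np.sin(th)*o[1],1.5+np.sin(th)*o[0]+np.cos(th)*o[1],0])
a=np.linspace(.296,1.50,10)
print(P(a[0]),P(1.571))
for i in range(9): print(((P(a[i+1])-P(a[i]))@R).round(1))
E
```

```text
3.15 [495.965464   -67.40414508 277.23959636] [-3.11283918 -0.41102307 -0.00896947] [ 7.41214996 16.67333924 -6.06185558] 16.802327789125783 30.843743024161085
[496.3921197  -64.39892251   0.        ] [450.08131005   4.87295054   0.        ]
[-7.3 -5.8 -0. ]
[-6.5 -6.8 -0. ]
[-5.5 -7.6 -0. ]
[-4.5 -8.2 -0. ]
[-3.3 -8.8 -0. ]
[-2.1 -9.1 -0. ]
[-0.9 -9.3  0. ]
[ 0.4 -9.4  0. ]
[ 1.6 -9.2  0. ]
```

>>> drive_tool(
  targets=[
    [[0.01,-0.0073,-0.004,0,0],[0.01,-0.0065,-0.0063,0,0],[0.01,-0.0055,-0.0076,0,0],[0.01,-0.0045,-0.0082,0,0],[0.01,-0.0033,-0.0088,0,0],[0.01,0,0,0,0]],
  ],
)

```text
t: 3.75
tool_pos: [458.6, -43.4, 277.0]
tcp_rot: [3.113, 0.406, -0.0]
force: [-9.4, -6.8, 9.1]
gripper_width: 16.8
grip_force: 32.8
```

>>> drive_tool(
  targets=[
    [[0.01,-0.0045,-0.0115,0,0],[0.01,-0.0017,-0.0122,0,0],[0.01,0.0005,-0.0122,0,0],[0.01,0,0,0,0]],
  ],
)

```text
t: 4.15
tool_pos: [444.3, -9.0, 276.8]
tcp_rot: [3.114, 0.409, 0.001]
force: [-7.7, -0.2, 8.7]
gripper_width: 16.7
grip_force: 34.2
```

>>> drive_tool(
  targets=[
    [[0.01,0.0005,-0.004,0,0],[0.01,0.001,-0.004,0,0],[0.01,0,0,0,0]],
  ],
)

```text
t: 4.45
tool_pos: [444.3, -1.7, 276.8]
tcp_rot: [3.114, 0.407, 0.003]
force: [-2.9, -2.8, 5.6]
gripper_width: 17.1
grip_force: 34.0
```

>>> drive_tool(
  targets=[
    [[0.01,0.001,-0.003,0,0],[0.01,0,0,0,0]],
  ],
)

```text
t: 4.65
tool_pos: [444.4, 1.3, 276.7]
tcp_rot: [3.114, 0.406, 0.002]
force: [-3.9, -3.2, 9.9]
gripper_width: 16.8
grip_force: 33.9
```

>>> drive_tool(
  targets=[
    [[0.01,0.001,-0.002,0,0],[0.01,0,0,0,0]],
  ],
)

```text
t: 4.85
tool_pos: [444.8, 3.4, 276.7]
tcp_rot: [3.114, 0.406, 0.002]
force: [-4.9, -3.9, 8.5]
gripper_width: 16.8
grip_force: 33.5
```

>>> drive_tool(
  targets=[
    [[0.01,0.0005,-0.002,0,0],[0.01,0,0,0,0]],
  ],
)

```text
t: 5.05
tool_pos: [444.9, 4.4, 276.7]
tcp_rot: [3.113, 0.405, 0.002]
force: [-1.9, -15.1, 9.7]
gripper_width: 16.9
grip_force: 33.5
```

>>> drive_tool(
  targets=[
    [[0.01,0.0005,-0.002,0,0],[0.01,0,0,0,0]],
  ],
)

```text
t: 5.25
tool_pos: [444.9, 5.0, 276.7]
tcp_rot: [3.112, 0.402, 0.001]
force: [-0.2, -27.7, 7.6]
gripper_width: 16.9
grip_force: 34.1
```

>>> drive_tool(
  targets=[
    [[0.05,0,0,0,0],[0.05,0,0,0,0],[0.05,0,0,0,0],[0.05,0,0,-0.03,0],[0.05,0,0,-0.035,0],[0.05,0,0,-0.037,0],[0.05,0,0,-0.037,0],[0.05,0,0,0,0]],
  ],
)

```text
t: 6.05
tool_pos: [445.3, 8.6, 418.6]
tcp_rot: [3.114, 0.409, 0.011]
force: [0.4, 0.7, -0.3]
gripper_width: 49.9
grip_force: 0.0
```

>>> drive_tool(
  targets=[
    [[0.05,0.015,-0.0275,0,0],[0.05,0.015,-0.0275,0,0],[0.05,0.015,-0.0275,0,0],[0.05,0.015,-0.0275,0,0],[0.05,0.015,-0.0275,0,0],[0.05,0.015,-0.0275,0,0],[0.05,0,0,0,0]],
  ],
)

```text
t: 6.75
tool_pos: [488.9, 194.8, 414.0]
tcp_rot: [-3.112, -0.416, -0.0]
force: [-0.8, 0.5, -0.1]
gripper_width: 49.6
grip_force: 0.0
```

```bash
python3 - <<'E'
from plant import status, imaging
import cv2,numpy as np
s=status.observe(); c=imaging.capture("wrist"); cv2.imwrite("pics/w2.png",c["pixels"][:,:,::-1]); np.savez("w2.npz",tp=s["tool_pos"],tr=s["tcp_rot"],**c)
print(s["t"],s["tool_pos"],s["force"])
E
```

```text
6.75 [488.92191505 194.78256552 414.02551071] [-0.83116408  0.47185365 -0.09529169]
```

View pics/w2.png

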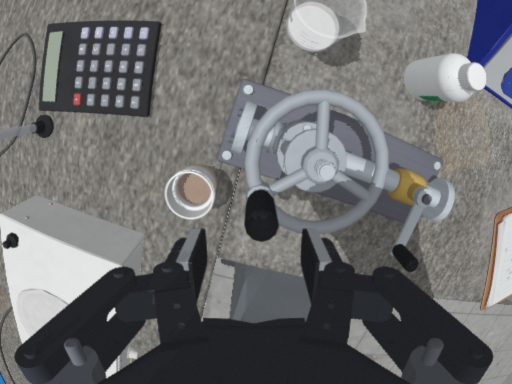

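The lever knob now sits at (405,257), square to the pipe. The handle blob runs (261,193)–(262,238), its top lies near (262,226), and the stem top is at (323,168).

```bash
python3 - <<'E'
import numpy as np
from h import *
c=dict(np.load("w2.npz"));g=c["pixels"].max(2)
m=np.zeros_like(g);m[185:245,240:282]=(g<50)[185:245,240:282]
n,l,st,ce=cv2.connectedComponentsWithStats(m);i=1+st[1:,4].argmax();print(ce[i],st[i]);print("handle",wonz(c,*ce[i],190))
print("top",wonz(c,262,225,219),"stem",wonz(c,323,168,178))
print("cockhub",wonz(c,427,198,97),"knob",wonz(c,405,257,118))
e=[wonz(c,u,v,152)[:2] for u,v in[(322,97),(381,165),(318,227),(252,150),(278,112),(365,115),(364,210)]]
x,y=np.array(e).T;s=np.linalg.lstsq(np.c_[x,y,np.ones(len(x))],x*x+y*y,rcond=None)[0];print("rim",s[:2]/2,np.sqrt(s[2]+(s[:2]/2)@(s[:2]/2)))
for u,v in[(249,90),(227,155),(437,165)]: print("screw",wonz(c,u,v,12))
E
```

```text
[260.59984871 216.00453858] [ 245  190   33   51 1322]
handle [485.27753368 190.82825558 190.        ]
top [490.80152971 192.08875598 219.        ] stem [528.10545109 155.6043591  178.        ]
cockhub [518.40599973  -1.60018103  97.        ] knob [450.07505744   9.40148971 118.        ]
rim [525.38309993 151.04085347] 55.595742619549185
screw [573.30589269 226.1517797   12.        ]
screw [486.79037948 231.85945337  12.        ]
screw [557.8797968  -61.95521474  12.        ]
```

>>> drive_tool(
  targets=[
    [[0.05,-0.0015,0.003,0,0],[0.05,0,0,0.022,0],[0.05,0,0,0.022,0],[0.05,0,0,0.02,0],[0.05,0,0,0,0],[0.01,0,0,0,0],[0.01,0,0,0,0],[0.01,0,0,0,0],[0.01,0,0,0,0],[0.01,0,0,0,0]],
  ],
  grip_force=50,
)

```text
t: 7.8
tool_pos: [488.5, 187.7, 351.1]
tcp_rot: [-3.115, -0.409, -0.002]
force: [-1.5, 0.8, 7.7]
gripper_width: 20.8
grip_force: 49.4
```

```bash
cat > arc.py <<'E'
import sys
from plant import status
from h import *
# usage: arc.py cx cy step n : clockwise steps from the present angle, tool mm
cx,cy,st,n=map(float,sys.argv[1:5]);s=status.observe();p=s["tool_pos"]
R=Rotation.from_rotvec(s["tcp_rot"]).as_matrix();a=np.arctan2(p[1]-cy,p[0]-cx)
print("t",s["t"],p.round(1),"F",s["force"].round(1),"ang",a.round(3),"r",np.hypot(p[1]-cy,p[0]-cx).round(1),"w",round(s["gripper_width"],1))
f=lambda a:np.array([cx+55*np.cos(a),cy+55*np.sin(a),p[2]])
q=p
for i in range(int(n)):
    w=f(a-st*(i+1));print(((w-q)@R)[:2].round(1).tolist());q=w
E
python3 arc.py 522 152 0.15 10
```

```text
t 7.8 [488.5 187.7 351.1] F [-1.5  0.8  7.7] ang 2.324 r 48.9 w 20.8
[4.7, -8.7]
[7.9, -2.2]
[8.2, -1.0]
[8.2, 0.3]
[8.1, 1.5]
[7.8, 2.7]
[7.3, 3.8]
[6.6, 4.9]
[5.8, 5.8]
[4.9, 6.6]
```

```bash
python3 arc.py 527 149.5 0.12 8
```

```text
t 7.8 [488.5 187.7 351.1] F [-1.5  0.8  7.7] ang 2.36 r 54.2 w 20.8
[5.5, -3.7]
[6.2, -2.3]
[6.4, -1.5]
[6.6, -0.7]
[6.6, 0.1]
[6.5, 0.9]
[6.4, 1.6]
[6.1, 2.4]
```

>>> drive_tool(
  targets=[
    [[0.01,0.0058,-0.003,0,0],[0.01,0.0062,-0.0023,0,0],[0.01,0.0064,-0.0015,0,0],[0.01,0.0066,-0.0007,0,0],[0.01,0,0,0,0]],
  ],
)

```text
t: 8.3
tool_pos: [511.1, 202.6, 351.3]
tcp_rot: [-3.113, -0.41, -0.003]
force: [-1.2, 6.8, 8.8]
gripper_width: 20.4
grip_force: 49.5
```

>>> drive_tool(
  targets=[
    [[0.01,0.0066,0.0001,0,0],[0.01,0.0065,0.0009,0,0],[0.01,0.0064,0.0016,0,0],[0.01,0,0,0,0]],
  ],
)

```text
t: 8.7
tool_pos: [530.9, 205.5, 351.6]
tcp_rot: [-3.111, -0.41, -0.006]
force: [1.5, 11.1, 7.7]
gripper_width: 20.8
grip_force: 49.5
```

```bash
python3 arc.py 527 149.5 0.1 10
```

```text
t 8.7 [530.9 205.5 351.6] F [ 1.5 11.1  7.7] ang 1.501 r 56.2 w 20.8
[4.7, 3.1]
[4.9, 2.5]
[4.6, 3.0]
[4.3, 3.5]
[3.9, 3.9]
[3.5, 4.2]
[3.1, 4.6]
[2.6, 4.9]
[2.1, 5.1]
[1.6, 5.3]
```

```bash
python3 arc.py 529 150.5 0.1 14
```

```text
t 8.7 [530.9 205.5 351.6] F [ 1.5 11.1  7.7] ang 1.536 r 55.1 w 20.8
[5.2, 1.9]
[5.0, 2.4]
[4.7, 2.9]
[4.4, 3.3]
[4.0, 3.7]
[3.6, 4.1]
[3.2, 4.5]
[2.8, 4.8]
[2.3, 5.0]
[1.8, 5.2]
[1.2, 5.4]
[0.7, 5.5]
[0.1, 5.5]
[-0.4, 5.5]
```

>>> drive_tool(
  targets=[
    [[0.01,0.0055,0.001,0,0],[0.01,0.005,0.0024,0,0],[0.01,0,0,0,0]],
  ],
)

```text
t: 9.0
tool_pos: [542.0, 204.4, 351.5]
tcp_rot: [-3.112, -0.409, -0.006]
force: [2.4, 8.0, 6.4]
gripper_width: 20.8
grip_force: 49.4
```

>>> drive_tool(
  targets=[
    [[0.01,0.0047,0.0029,0,0],[0.01,0.0044,0.0033,0,0],[0.01,0,0,0,0]],
  ],
)

```text
t: 9.3
tool_pos: [552.6, 200.6, 351.6]
tcp_rot: [-3.112, -0.408, -0.007]
force: [3.6, 8.6, 5.9]
gripper_width: 20.6
grip_force: 49.3
```

>>> drive_tool(
  targets=[
    [[0.01,0.004,0.0037,0,0],[0.01,0.0036,0.0041,0,0],[0.01,0,0,0,0]],
  ],
)

```text
t: 9.6
tool_pos: [561.5, 195.5, 351.6]
tcp_rot: [-3.111, -0.409, -0.005]
force: [1.3, 11.3, 7.1]
gripper_width: 20.6
grip_force: 49.5
```

>>> drive_tool(
  targets=[
    [[0.01,0.0032,0.0045,0,0],[0.01,0.0028,0.0048,0,0],[0.01,0,0,0,0]],
  ],
)

```text
t: 9.9
tool_pos: [569.9, 187.9, 351.7]
tcp_rot: [-3.111, -0.409, -0.007]
force: [3.4, 10.9, 5.6]
gripper_width: 20.7
grip_force: 49.4
```

```bash
python3 arc.py 529 150.5 0.16 10
```

```text
t 9.9 [569.9 187.9 351.7] F [ 3.4 10.9  5.6] ang 0.741 r 55.4 w 20.7
[3.0, 8.3]
[2.1, 8.5]
[0.7, 8.8]
[-0.7, 8.8]
[-2.1, 8.5]
[-3.4, 8.1]
[-4.7, 7.4]
[-5.8, 6.6]
[-6.8, 5.6]
[-7.6, 4.4]
```

>>> drive_tool(
  targets=[
    [[0.01,0.0037,0.0078,0,0],[0.01,0.0021,0.0085,0,0],[0.01,0.0007,0.0088,0,0],[0.01,-0.0007,0.0088,0,0],[0.01,-0.0021,0.0085,0,0],[0.01,-0.0034,0.0081,0,0],[0.01,-0.0047,0.0074,0,0],[0.01,-0.0058,0.0066,0,0],[0.01,0,0,0,0]],
  ],
)

```text
t: 10.8
tool_pos: [576.2, 121.3, 351.3]
tcp_rot: [-3.114, -0.407, -0.004]
force: [4.0, 2.0, 7.4]
gripper_width: 20.5
grip_force: 49.5
```

```bash
python3 arc.py 529 150.5 0.16 10
```

```text
t 10.8 [576.2 121.3 351.3] F [4.  2.  7.4] ang -0.554 r 55.5 w 20.5
[-7.2, 5.2]
[-7.6, 4.3]
[-8.2, 3.1]
[-8.6, 1.7]
[-8.8, 0.3]
[-8.7, -1.1]
[-8.4, -2.5]
[-7.9, -3.8]
[-7.2, -5.0]
[-6.4, -6.1]
```

>>> drive_tool(
  targets=[
    [[0.01,-0.0072,0.0052,0,0],[0.01,-0.0076,0.0043,0,0],[0.01,-0.0082,0.0031,0,0],[0.01,-0.0086,0.0017,0,0],[0.01,-0.0088,0.0003,0,0],[0.01,-0.0087,-0.0011,0,0],[0.01,-0.0084,-0.0025,0,0],[0.01,-0.0079,-0.0038,0,0],[0.01,-0.0072,-0.005,0,0],[0.01,0,0,0,0]],
  ],
)

```text
t: 11.8
tool_pos: [506.4, 101.2, 351.2]
tcp_rot: [-3.115, -0.409, -0.005]
force: [4.0, 1.5, 4.2]
gripper_width: 21.0
grip_force: 49.4
```

```bash
python3 arc.py 529 150.5 0.16 11
```

```text
t 11.8 [506.4 101.2 351.2] F [4.  1.5 4.2] ang -2.0 r 54.2 w 21.0
[-6.8, -5.5]
[-5.3, -7.1]
[-4.1, -7.8]
[-2.8, -8.3]
[-1.4, -8.7]
[-0.0, -8.8]
[1.4, -8.7]
[2.8, -8.3]
[4.1, -7.8]
[5.2, -7.1]
[6.3, -6.1]
```

>>> drive_tool(
  targets=[
    [[0.01,-0.0066,-0.0057,0,0],[0.01,-0.0053,-0.0071,0,0],[0.01,-0.0041,-0.0078,0,0],[0.01,-0.0028,-0.0083,0,0],[0.01,-0.0014,-0.0087,0,0],[0.01,0,-0.0088,0,0],[0.01,0.0014,-0.0087,0,0],[0.01,0.0028,-0.0083,0,0],[0.01,0.0041,-0.0078,0,0],[0.01,0,0,0,0]],
  ],
)

```text
t: 12.8
tool_pos: [476.8, 166.8, 350.8]
tcp_rot: [3.114, 0.409, 0.001]
force: [0.1, -3.1, 9.8]
gripper_width: 21.0
grip_force: 50.2
```

```bash
python3 arc.py 529 150.5 0.16 10
```

```text
t 12.8 [476.8 166.8 350.8] F [ 0.1 -3.1  9.8] ang 2.839 r 54.7 w 21.0
[5.0, -7.2]
[6.3, -6.1]
[7.2, -5.0]
[7.9, -3.8]
[8.4, -2.5]
[8.7, -1.1]
[8.8, 0.3]
[8.6, 1.7]
[8.2, 3.0]
[7.7, 4.3]
```

>>> drive_tool(
  targets=[
    [[0.01,0.005,-0.0072,0,0],[0.01,0.0063,-0.0061,0,0],[0.01,0.0072,-0.005,0,0],[0.01,0.0079,-0.0038,0,0],[0.01,0.0084,-0.0025,0,0],[0.01,0.0087,-0.0011,0,0],[0.01,0.0088,0.0003,0,0],[0.01,0.0086,0.0017,0,0],[0.01,0.0082,0.003,0,0],[0.01,0,0,0,0]],
  ],
)

```text
t: 13.8
tool_pos: [538.2, 205.6, 351.0]
tcp_rot: [-3.113, -0.409, -0.001]
force: [-3.5, 7.5, 10.9]
gripper_width: 20.7
grip_force: 50.5
```

```bash
python3 arc.py 529 150.5 0.16 10
```

```text
t 13.8 [538.2 205.6 351. ] F [-3.5  7.5 10.9] ang 1.405 r 55.9 w 20.7
[7.3, 5.1]
[6.9, 5.4]
[5.9, 6.5]
[4.8, 7.3]
[3.6, 8.0]
[2.3, 8.5]
[0.9, 8.7]
[-0.5, 8.8]
[-1.9, 8.6]
[-3.2, 8.2]
```

>>> drive_tool(
  targets=[
    [[0.01,0.0076,0.0044,0,0],[0.01,0.0069,0.0054,0,0],[0.01,0.0059,0.0065,0,0],[0.01,0.0048,0.0073,0,0],[0.01,0.0036,0.008,0,0],[0.01,0.0023,0.0085,0,0],[0.01,0.0009,0.0087,0,0],[0.01,-0.0005,0.0088,0,0],[0.01,-0.0019,0.0086,0,0],[0.01,0,0,0,0]],
  ],
)

```text
t: 14.8
tool_pos: [584.5, 147.8, 351.5]
tcp_rot: [-3.114, -0.407, -0.006]
force: [6.7, 3.8, 8.3]
gripper_width: 20.2
grip_force: 50.0
```

```bash
python3 arc.py 529 150.5 0.16 10
```

```text
t 14.8 [584.5 147.8 351.5] F [6.7 3.8 8.3] ang -0.049 r 55.6 w 20.2
[-3.9, 8.0]
[-4.6, 7.5]
[-5.7, 6.7]
[-6.7, 5.7]
[-7.5, 4.5]
[-8.2, 3.3]
[-8.6, 1.9]
[-8.8, 0.5]
[-8.7, -0.9]
[-8.5, -2.2]
```

>>> drive_tool(
  targets=[
    [[0.01,-0.0036,0.008,0,0],[0.01,-0.0046,0.0075,0,0],[0.01,-0.0057,0.0067,0,0],[0.01,-0.0067,0.0057,0,0],[0.01,-0.0075,0.0045,0,0],[0.01,-0.0082,0.0033,0,0],[0.01,-0.0086,0.0019,0,0],[0.01,-0.0088,0.0005,0,0],[0.01,-0.0087,-0.0009,0,0],[0.01,0,0,0,0]],
  ],
)

```text
t: 15.8
tool_pos: [532.9, 96.2, 351.3]
tcp_rot: [-3.115, -0.409, -0.004]
force: [3.2, 1.6, 5.4]
gripper_width: 20.6
grip_force: 49.8
```

```bash
python3 - <<'E'
import numpy as np
from plant import status
p=status.observe()["tool_pos"]
P=np.array([(488.5,187.7),(511.1,202.6),(530.9,205.5),(542,204.4),(552.6,200.6),(561.5,195.5),(569.9,187.9),(576.2,121.3),(506.4,101.2),(476.8,166.8),(538.2,205.6),(584.5,147.8),p[:2]])
x,y=P.T;s=np.linalg.lstsq(np.c_[x,y,np.ones(len(x))],x*x+y*y,rcond=None)[0];c=s[:2]/2
print(c,np.sqrt(s[2]+c@c));print(np.unwrap(np.arctan2(y-c[1],x-c[0])).round(3))
E
python3 arc.py 528.8 150.5 0.1 7
```

```text
[529.52992472 150.88300104] 54.96108356766008
[ 2.41   1.913  1.546  1.342  1.136  0.949  0.742 -0.565 -2.007 -3.435
 -4.87  -6.339 -7.792]
t 15.8 [532.9  96.2 351.3] F [3.2 1.6 5.4] ang -1.495 r 54.5 w 20.6
[-5.4, -0.8]
[-5.2, -1.8]
[-5.0, -2.3]
[-4.7, -2.8]
[-4.4, -3.3]
[-4.1, -3.7]
[-3.7, -4.1]
```

>>> drive_tool(
  targets=[
    [[0.01,-0.0054,-0.001,0,0],[0.01,-0.0052,-0.0018,0,0],[0.01,-0.005,-0.0023,0,0],[0.01,-0.0047,-0.0028,0,0],[0.01,-0.0044,-0.0033,0,0],[0.01,-0.0037,-0.0034,0,0],[0.01,0,0,0,0]],
  ],
)

```text
t: 16.5
tool_pos: [502.3, 103.2, 351.1]
tcp_rot: [-3.115, -0.409, -0.005]
force: [7.1, 1.9, 4.2]
gripper_width: 20.8
grip_force: 49.6
```

```bash
python3 arc.py 529.5 150.9 0.05 3
```

```text
t 16.5 [502.3 103.2 351.1] F [7.1 1.9 4.2] ang -2.09 r 54.9 w 20.8
[-2.0, -1.9]
[-1.8, -2.1]
[-1.7, -2.2]
```

>>> drive_tool(
  targets=[
    [[0.05,0,0,0,0],[0.05,0,0,0,0],[0.05,0,0,0,0],[0.05,0,0,-0.02,0],[0.05,0,0,-0.04,0],[0.05,0,0,-0.04,0],[0.05,-0.03,0,-0.02,0],[0.05,-0.04,0,0,0],[0.05,-0.03,0,0,0],[0.05,0,0,0,0]],
  ],
)

```text
t: 17.5
tool_pos: [402.2, 76.0, 470.5]
tcp_rot: [3.114, 0.407, -0.001]
force: [0.6, 0.5, 1.0]
gripper_width: 50.0
grip_force: 0.0
```

```bash
python3 - <<'E'
from plant import status, imaging
import cv2,numpy as np
from h import *
s=status.observe(); print(s["t"],s["tool_pos"],s["force"])
L=[]
for n in("scene","side"):
    c=imaging.capture(n); np.savez(n+"1.npz",**c); o=np.load(n+"0.npz")["pixels"]
    # where stem top should be (528,152) at z 178 / 196
    for z in(178,196):
        q=c["camera_matrix"]@(c["R"]@np.array([527,152,z])+c["t"]);print(n,z,(q[:2]/q[2]).round(1))
    f=lambda im,a,b:cv2.resize(np.ascontiguousarray(im[b:b+96,a:a+128,::-1]),(400,300),interpolation=cv2.INTER_CUBIC)
    a,b=(205,175) if n=="scene" else (215,155)
    L.append(np.hstack([f(o,a,b),f(c["pixels"],a,b)]))
cv2.imwrite("pics/cmp.png",np.vstack(L))
E
```

```text
17.5 [402.21526198  75.99523321 470.51243179] [0.57785836 0.4601626  1.04416708]
scene 178 [246.2 215.4]
scene 196 [246.1 209.4]
side 178 [262.6 198.1]
side 196 [262.8 190.2]
```

View pics/cmp.png

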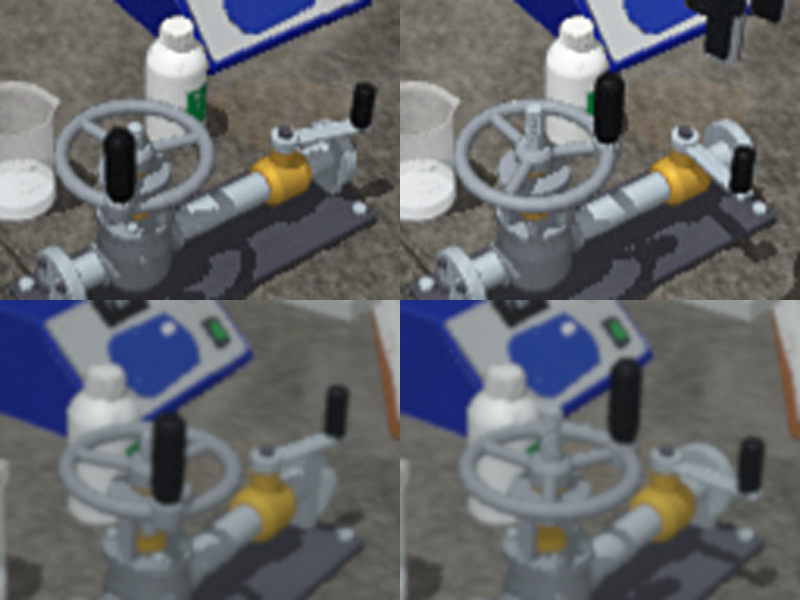

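In both views the lever stands square across the pipe. In the scene view the stem top rose from crop row 123 to 104, about 6 px or 18 mm. The beaker and bottle have not moved, and the arm is clear.

```bash
python3 -c "
from plant import env
print(env.close_job())"
```

```text
the job is handed in; nothing more can be done
None
```

Job handed in at 17.6 s: I swung the cock lever to its stop square across the pipe, then opened the gate valve about 1.5 effective turns (the stem rose about 18 mm), let go of everything and did not touch the beaker, bottle or cup.

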